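# Find and seat the rocking lid on the detergent caddy

## Robot

A 6-joint arm with a two-finger parallel gripper is mounted at the origin on the work surface. World frame = base frame: x ahead of the robot, y to its left, z up, the work surface at z = 0. Lengths are in m, angles in rad, forces in N, time in s.
With the tool pointing down it reaches from about 0.35 to 0.775 m from the base axis. Payload 5.5 kg.
Tool frame: the origin (TCP) lies between the finger pads; the fingertips stand 11 mm ahead of it and the grasp point (between the pads) lies 8 mm behind it (tips_ahead is the distance from the TCP to the fingertips, in m); z points along the fingers, y is the line along which they close (so a half turn about z gives the same grasp; the last joint's range is limited). The gripper opens to 85 mm and grips with 20 to 120 N. Pads are 22 mm wide; open, the fingers measure 114 mm over their backs; the gripper's body (76 mm by 85 mm) begins 54 mm behind the grasp point. The pads swing forward as they close: fully open they stand 13 mm farther back than shut.
Start: joints at [1.003, 0.313, 0.046, 1.304, 0, 1.431], TCP at [0.239, 0.523, 0.242] pointing down, gripper open.
Joint ranges: [-2.76, 2.76], [-0.86, 1.69], [-1.03, 1.26], [-2.2, 2.34], [-1.47, 1.5], [-3.14, 3.14]. Speed limits (rad/s): [2.57, 2.57, 3.14, 3.14, 3.14, 3.14].

## Interface

Orientations are given as a unit quaternion [w, x, y, z].
In Python, from workcell import * gives the robot as it stands. The module is installed in compiled form; this text tells all that it offers.
- The arm moves only by the tool jog_arm, never from a script. Its argument "moves" is a list of rows, each an object with "fingers": the closure, from 0 (fully open) to 1 (shut); "slide": the shift along the tool's x, y, z in mm, a list of three; "angular": the turn, a rotation vector about the tool's x, y, z in degrees, a list of three. A call has 1 to 10 rows; each row is the pose to reach, as a shift and turn from the pose commanded when the call began, along the tool's axes at that moment; what a row does not reach only later rows make up. A row lasts 1/12 s, in which the tool goes at most 41.7 mm and 7.16 degrees, less where a joint would pass 70% of its speed; a pose out of reach is approached as far as the arm can. A call with a gripper value outside its range is refused whole. The fingers move at their own pace and stop on an object; "squeeze" is the grip in N (left out, the last holds). Time passes only in rows, so rows that repeat a pose let the fingers close. It gives the time, the measured TCP pose, the force, the opening and the grip force at its end, in the units of the state.
- get_state(): the state, without advancing time (a new reading comes with each control period).
- read_camera(name): name is "side" or "top" or "wrist"; returns a dict with "color" (400x640x3 uint8, red, green, blue), "fovy" (degrees; the focal length in pixels is half the picture's height over the tangent of half this angle, whatever the lens; pixels are square), "cx", "cy" (the principal point, pixels), "world_from_camera" (4x4, takes a point from camera to world coordinates); the wrist camera has in their place "tool_from_camera" (4x4, takes a point from camera to tool coordinates, whose origin is the TCP and whose axes are the flange's). Camera axes: x right, y down, z forward; pixel columns grow to the right and rows downward; lengths in m; the calibration is good to about 2 mm. The wrist camera is an equidistant fisheye: a pixel r from the principal point sees the ray r / f radians off the axis. A picture is of the moment at which its call begins: read the wrist's pose just before it. There is no depth.
- hand_in(): hands the job in; it is judged then, once.
Trained networks look in a picture, given as the dict that the camera call returned (one of the last four; its "shot" number tells which), for a name from the list of things; names that differ only in an ending like _2 or _b are one class to them, and where a whole thing is asked for, a point or a joint stands for the part that bears it (a point fixed in the world has none). Each returns a list of dicts, best first, with "p" (0 to 1); they miss things now and then, are a little off and sometimes report something else, mostly with a low value. They report only what shows in the picture. A call takes as long as a camera call.
- look_for(target, picture): "point" ([column, row] in pixels, amid what is visible of it).
- tip_of(target, picture): "point" ([column, row] in pixels: a listed point, or the origin of a listed thing).
The state is a dict: "clock": time; "joint_pos": joint angles; "qvel": joint speeds; "tau": joint torques, N m; "tcp_pos": TCP position; "orientation": TCP orientation; "wrist_force": force on the tool from outside, world axes, zero at the start; "ft_torque": the same for the moment, N m; "finger_gap": finger opening in m; "grip_force": force on a finger pad.
Only numpy, scipy, OpenCV 4.12 (cv2) and the standard library are available. Lean on these libraries where they do the work, as an engineer would, in place of code of your own. Each camera call takes 0.05 s, during which the arm holds its last target. There are 200 camera calls.

## Task

One of the four identical white lids on the laundry's detergent caddy is not seated and rocks. Press lightly on the near or far edge of one lid after another until you find the one that rocks, then press that lid down at its middle until it is fully home. Only touch and press: do not pull up or take off any lid, do not lean hard on them, and leave the other things where they stand.

Things in the scene. Friction and masses are not known exactly. Their poses are not given: they have to be found in the camera images.
- place_1 (a point): One of four places in a row on the detergent caddy (grey block, deck 70 mm above the counter, 190 mm deep, 480 mm wide), numbered from +y to -y, 116 mm apart. The point is on the deck, on the vertical axis of this place's lid. Axes: z up, x from the row's near side (robot's side) to its far side, y along the row. The lid here is a flat white disc, 80 mm across, with a small tab on its near rim; its top is 35 to 41 mm above this point (differs from place to place).
- place_2 (a point): As place_1: place 2 of the row. The point is on the deck, on the vertical axis of this place's lid. Axes: z up, x from the row's near side (robot's side) to its far side, y along the row. The lid here is a flat white disc, 80 mm across, with a small tab on its near rim; its top is 35 to 41 mm above this point (differs from place to place).
- place_3 (a point): As place_1: place 3 of the row. The point is on the deck, on the vertical axis of this place's lid. Axes: z up, x from the row's near side (robot's side) to its far side, y along the row. The lid here is a flat white disc, 80 mm across, with a small tab on its near rim; its top is 35 to 41 mm above this point (differs from place to place).
- place_4 (a point): As place_1: place 4 of the row. The point is on the deck, on the vertical axis of this place's lid. Axes: z up, x from the row's near side (robot's side) to its far side, y along the row. The lid here is a flat white disc, 80 mm across, with a small tab on its near rim; its top is 35 to 41 mm above this point (differs from place to place).
- lid_tilt (a joint): Rocking angle (rad) of the one unseated lid, whichever place it is at: 0 level, positive when its far edge is down, negative when its near edge is down. It rocks only about the line of the row (y axis of the places), freely, as a see-saw about its middle, up to about 0.11 to 0.14 rad (its edge goes down 4 to 5 mm under 1 to 2 N) and goes back level when let go. The three other lids are rigid. Pressing its edge does not seat it.
- lid_drop (a joint): How far (m) that same lid has gone down onto its neck: 0 to 0.001 at the start, 0.005 when fully seated, negative if pulled up. It needs about 9 N straight down at its middle and stays where it is left; once seated it no longer rocks.
- dose_cup: Clear plastic dosing cup, 48 mm wide, 45 mm tall, on the caddy's deck behind the lids. To be left alone; origin at the centre of its underside.
- clothes_peg: Wooden clothes peg, 74 mm long and 9 mm high, lying on the deck behind the lids. To be left alone; origin at the centre of its underside.
- stain_stick: White stain-remover stick, 30 mm wide, 58 mm tall, standing on the deck behind the lids. To be left alone; origin at the centre of its underside.
- softener: White softener bottle, 72 mm wide, 165 mm tall, on the counter beside the caddy, at its -y end. To be left alone; origin at the centre of its underside.
- mug: White mug, 80 mm wide, 85 mm tall, on the counter beside the caddy, at its +y end. To be left alone; origin at the centre of its underside.
- lint_brush: Wooden lint brush, 190 mm long, lying on the counter on the robot's side of the caddy. To be left alone; origin on its long axis, at the underside.
- soap_box: Cardboard soap box 60 x 95 x 35 mm, lying on the counter on the robot's side of the caddy. To be left alone; origin at the centre of its underside.

How it is judged:
On the way, in this order (a step that is already met when the one before it is completed fails the run):
1. the unseated lid has been rocked by a press on its near or far edge (more than 0.05 rad) ((value of joint lid_tilt above 0.05 rad or value of joint lid_tilt below -0.05 rad)), for 0.05 s.
2. that lid is pressed home: down at least 4 of its 5 mm and level (value of joint lid_drop above 0.004 m and value of joint lid_tilt between -0.035 and 0.035 rad), for 0.2 s.
At the end, for the whole second after the job is handed in: The lid that rocked is home: lid_drop above 0.004 m and lid_tilt within 0.035 rad of level (all of step 2); the robot touches nothing.
It fails at once if a lid is pulled up by more than 4 mm (value of joint lid_drop below -0.004 m).
It fails at once if the fingers press on anything with more than 60 N (contact force between the fingers and anything else above 60 N).
It fails at once if one of the other things is pushed or carried more than 30 mm away (distance of any of dose_cup, clothes_peg, stain_stick, softener, mug, lint_brush, soap_box from where it was at the start of the episode above 0.03 m).
It also fails if it takes over 48 s, if anything falls off the work surface, if the arm or the gripper's body presses on something with over 40 N, if the wrist force passes 120 N, or if a joint passes its speed limit or range.

## Working session

There is one attempt and no reset: what is moved stays moved. The work goes in short steps, Python scripts to look and compute and a tool call to move; the robot and the scene stay as the last step left them, time stands still between calls to the robot, and variables do not carry over. Pictures are saved under pics/ and viewed, at most 10 in all, crops included, and the job is handed in when it is done.

Besides the shell and the picture viewer there is one more tool, called after ">>>" by a JSON object that holds its "name" and its "arguments". jog_arm: Moves the arm, as the interface text tells. Its arguments: {"type":"object","properties":{"moves":{"type":"array","items":{"type":"object","properties":{"fingers":{"type":"number"},"slide":{"type":"array","items":{"type":"number"}},"angular":{"type":"array","items":{"type":"number"}}}}},"squeeze":{"type":"number"}},"required":["moves"]}

```bash
mkdir -p pics; cat > h.py <<'E'
from workcell import *
import numpy as np, cv2
def ray(p,uv):
    f=p["color"].shape[0]/2/np.tan(np.radians(p["fovy"])/2)
    T=np.array(p["world_from_camera"])
    d=T[:3,:3]@np.array([(uv[0]-p["cx"])/f,(uv[1]-p["cy"])/f,1.])
    return T[:3,3],d
def onplane(p,uv,z):
    o,d=ray(p,uv); return o+d*(z-o[2])/d[2]
E
python3 - <<'E'
from h import *
s=get_state(); print({k:np.round(v,3).tolist() for k,v in s.items()})
for n in ("top","side"):
    p=read_camera(n); cv2.imwrite(f"pics/{n}1.png",p["color"][:,:,::-1])
    print(n,np.round(p["world_from_camera"],3).tolist())
    for r in tip_of("place_1",p): print(np.round(r["point"],1),round(r["p"],2),onplane(p,r["point"],.07).round(4))
    for t in "dose_cup clothes_peg stain_stick softener mug".split():
        for r in tip_of(t,p)[:1]: print(t,round(r["p"],2),onplane(p,r["point"],0 if t in("mug","softener") else .07).round(3))
E
```

```text
{'clock': 0.0, 'joint_pos': [1.003, 0.314, 0.045, 1.304, -0.0, 1.431], 'qvel': [-0.0, -0.0, 0.003, -0.001, -0.001, 0.001], 'tau': [-0.0, -48.063, 29.853, 0.02, -0.0, 0.0], 'tcp_pos': [0.238, 0.523, 0.241], 'orientation': [-0.0, 0.212, 0.977, -0.001], 'wrist_force': [-0.009, -0.297, 0.35], 'ft_torque': [0.031, 0.007, -0.038], 'grip_force': 0.0, 'finger_gap': 0.085}
top [[0.052, -0.979, 0.199, 0.315], [-0.999, -0.051, 0.011, 0.043], [-0.001, -0.199, -0.98, 1.205], [0.0, 0.0, 0.0, 1.0]]
[315.  183.8] 0.94 [0.5806 0.0831 0.07  ]
[406.7 177.5] 0.94 [ 0.6075 -0.136   0.07  ]
[263.5 184.2] 0.85 [0.5732 0.2062 0.07  ]
[360.2 180.2] 0.79 [ 0.5951 -0.0247  0.07  ]
dose_cup 0.77 [0.665 0.213 0.07 ]
clothes_peg 0.7 [0.682 0.021 0.07 ]
stain_stick 0.59 [ 0.698 -0.12   0.07 ]
softener 0.9 [ 0.653 -0.27   0.   ]
mug 0.96 [0.602 0.358 0.   ]
side [[0.903, -0.242, 0.356, 0.2], [-0.43, -0.488, 0.759, -0.714], [-0.01, -0.838, -0.545, 0.636], [0.0, 0.0, 0.0, 1.0]]
[320.  203.9] 0.94 [0.5815 0.0758 0.07  ]
[377.1 247.5] 0.72 [ 0.6164 -0.138   0.07  ]
[344.6 223.9] 0.71 [ 0.5955 -0.0289  0.07  ]
[297.1 181.2] 0.68 [0.5755 0.2095 0.07  ]
dose_cup 0.76 [0.654 0.206 0.07 ]
clothes_peg 0.49 [0.677 0.002 0.07 ]
stain_stick 0.62 [ 0.704 -0.123  0.07 ]
softener 0.16 [0.707 0.313 0.   ]
mug 0.9 [0.609 0.356 0.   ]
```

View pics/top1.png

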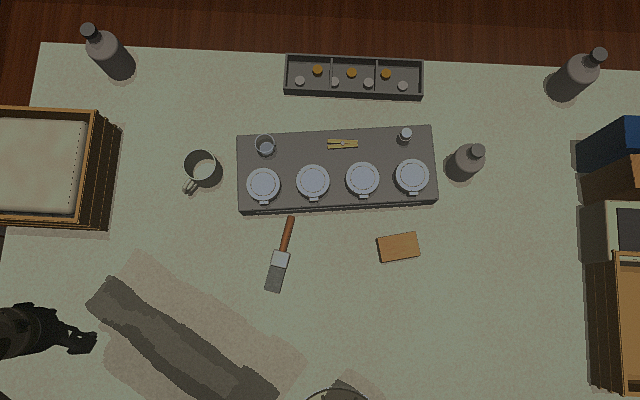

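View pics/side1.png

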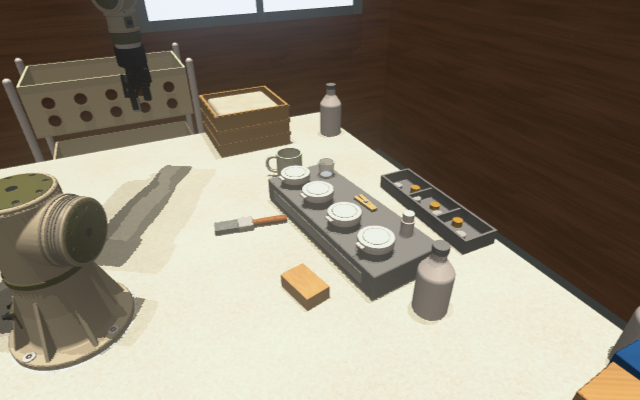

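```bash
cat >> h.py <<'E'
# fitted row: average of both cameras
P=np.array([[.5744,.2078],[.581,.0795],[.5953,-.0268],[.612,-.137]])
k=np.array([1.5,.5,-.5,-1.5]); c=P.mean(0)
u=(k@(P-c)); u/=np.linalg.norm(u); n=np.array([u[1],-u[0]])   # u: +y of row, n: far direction
L=c+116e-3*k[:,None]*u
E
python3 - <<'E'
from h import *
print(c,u,n,L.round(4).tolist(),np.degrees(np.arctan2(n[1],n[0])), (P-L).round(4).tolist())
E
```

```text
[0.590675 0.030875] [-0.11073753  0.99384969] [0.99384969 0.11073753] [[0.5714, 0.2038], [0.5843, 0.0885], [0.5971, -0.0268], [0.6099, -0.1421]] 6.357832411009724 [[0.003, 0.004], [-0.0033, -0.009], [-0.0018, -0.0], [0.0021, 0.0051]]
```

The top view shows lids at about (263,184), (312,181), (362,179) and (412,176), with their tabs on the near side. The side view shows the same row with the softener at its near-right end and the mug behind. I'll move above lid 1's near edge with the fingers shut.

>>> {"name": "jog_arm", "arguments": {"moves": [{"fingers": 1,"slide": [-41,-17,0],"angular": [0,0,-6]},{"fingers": 1,"slide": [-82,-34,0],"angular": [0,0,-12]},{"fingers": 1,"slide": [-123,-50,0],"angular": [0,0,-18]},{"fingers": 1,"slide": [-164,-67,0],"angular": [0,0,-24]},{"fingers": 1,"slide": [-205,-84,0],"angular": [0,0,-31]},{"fingers": 1,"slide": [-246,-101,0],"angular": [0,0,-31]},{"fingers": 1,"slide": [-287,-118,0],"angular": [0,0,-31]},{"fingers": 1,"slide": [-328,-135,0],"angular": [0,0,-31]},{"fingers": 1,"slide": [-370,-152,0],"angular": [0,0,-31]},{"fingers": 1,"slide": [-409,-168,0],"angular": [0,0,-31]}]}}

```text
clock: 1.53
tcp_pos: [0.5222, 0.2202, 0.2426]
orientation: [0.0, -0.057, 0.998, 0.0]
wrist_force: [0.5, -0.3, 0.0]
finger_gap: -0.0002
grip_force: 0.0
```

>>> {"name": "jog_arm", "arguments": {"moves": [{"fingers": 1,"slide": [0,0,0],"angular": [0,0,0]},{"fingers": 1,"slide": [0,0,0],"angular": [0,0,0]},{"fingers": 1,"slide": [0,0,0],"angular": [0,0,0]}]}}

```text
clock: 1.78
tcp_pos: [0.5208, 0.2217, 0.2421]
orientation: [-0.0, -0.056, 0.998, 0.0]
wrist_force: [0.1, -0.6, 0.0]
finger_gap: -0.0
grip_force: 0.0
```

```bash
cat >> h.py <<'E'
from scipy.spatial.transform import Rotation as R
def Rt(s): w,x,y,z=s["orientation"]; return R.from_quat([x,y,z,w]).as_matrix()
def wplane(p,s,uv,z):
    f=p["color"].shape[0]/2/np.tan(np.radians(p["fovy"])/2)
    d=np.array([uv[0]-p["cx"],uv[1]-p["cy"]]); r=np.hypot(*d); t=r/f
    v=np.r_[np.sin(t)*d/max(r,1e-9),np.cos(t)]
    T=np.array(p["tool_from_camera"]); A=Rt(s)
    o=s["tcp_pos"]+A@T[:3,3]; d=A@T[:3,:3]@v
    return o+d*(z-o[2])/d[2]
def slide(s,tip):  # mm in tool axes to bring fingertip (11 mm ahead) to tip
    return (Rt(s).T@(np.array(tip)-np.array(s["tcp_pos"])-Rt(s)@[0,0,.011]))*1e3
E
python3 - <<'E'
from h import *
s=get_state(); print({k:np.round(v,3).tolist() for k,v in s.items()})
p=read_camera("wrist"); cv2.imwrite("pics/w1.png",p["color"][:,:,::-1])
for r in tip_of("place_1",p): print(np.round(r["point"],1),round(r["p"],2),wplane(p,s,r["point"],.07).round(4))
print(Rt(s).round(3).tolist())
print(slide(s,[*(L[0]-.032*n),.116]).round(1))
E
```

```text
{'clock': 1.783, 'joint_pos': [0.26, 0.296, 0.022, 1.298, 0.0, 0.148], 'qvel': [0.034, -0.011, -0.009, 0.002, -0.001, -0.001], 'tau': [-1.278, -46.585, 30.105, -0.121, -0.061, -0.007], 'tcp_pos': [0.521, 0.222, 0.242], 'orientation': [-0.0, -0.056, 0.998, 0.0], 'wrist_force': [0.145, -0.568, 0.02], 'ft_torque': [0.041, -0.02, 0.022], 'grip_force': 0.0, 'finger_gap': -0.0}
[ 51.7 208.5] 0.83 [ 0.6058 -0.147   0.07  ]
[[-0.994, -0.112, -0.001], [-0.112, 0.994, 0.0], [0.001, 0.0, -1.0]]
[-16.3 -23.5 115.1]
```

View pics/w1.png

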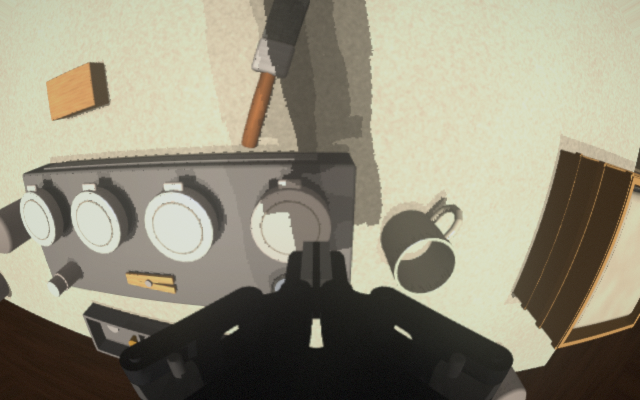

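The wrist view shows lid centres at roughly (290,221), (180,225), (100,218) and (41,217), with tabs on the upper (near) side. I'll back-project them to check the row fit.

```bash
python3 - <<'E'
from h import *
s=get_state(); p=read_camera("wrist")
Q=np.array([wplane(p,s,uv,.108)[:2] for uv in [(290,221),(180,225),(100,218),(41,217)]])
t=read_camera("top")
Q2=np.array([onplane(t,uv,.108)[:2] for uv in [(263.5,184),(312.5,181),(362,178.5),(412,176)]])
print(Q.round(4).tolist(),Q2.round(4).tolist(),L.round(4).tolist())
E
```

```text
[[0.5577, 0.2028], [0.577, 0.091], [0.5848, -0.0151], [0.6012, -0.1292]] [[0.5651, 0.2008], [0.5781, 0.0879], [0.59, -0.0265], [0.6019, -0.1422]] [[0.5714, 0.2038], [0.5843, 0.0885], [0.5971, -0.0268], [0.6099, -0.1421]]
```

>>> {"name": "jog_arm", "arguments": {"moves": [{"fingers": 1,"slide": [-14,-23,40],"angular": [0,0,0]},{"fingers": 1,"slide": [-14,-23,80],"angular": [0,0,0]},{"fingers": 1,"slide": [-14,-23,105],"angular": [0,0,0]},{"fingers": 1,"slide": [-14,-23,113],"angular": [0,0,0]},{"fingers": 1,"slide": [-14,-23,113],"angular": [0,0,0]},{"fingers": 1,"slide": [-14,-23,113],"angular": [0,0,0]}]}}

```text
clock: 2.48
tcp_pos: [0.5375, 0.2015, 0.1304]
orientation: [0.0, -0.057, 0.998, 0.0]
wrist_force: [0.5, 0.5, 0.2]
finger_gap: -0.0001
grip_force: 0.0
```

>>> {"name": "jog_arm", "arguments": {"moves": [{"fingers": 1,"slide": [0,0,1]},{"fingers": 1,"slide": [0,0,2]},{"fingers": 1,"slide": [0,0,3]},{"fingers": 1,"slide": [0,0,3]}]}}

```text
schema error: expected keys fingers, slide, angular
```

>>> {"name": "jog_arm", "arguments": {"moves": [{"fingers": 1,"slide": [0,0,1]},{"fingers": 1,"slide": [0,0,2]},{"fingers": 1,"slide": [0,0,2]}]}}

```text
schema error: expected keys fingers, slide, angular
```

>>> {"name": "jog_arm", "arguments": {"moves": [{"fingers": 1,"slide": [0,0,1]},{"fingers": 1,"slide": [0,0,2]},{"fingers": 1,"slide": [0,0,2]}]}}

```text
schema error: expected keys fingers, slide, angular
```

>>> {"name": "jog_arm", "arguments": {"moves": [{"fingers": 1,"slide": [0,0,2],"angular": [0,0,0]},{"fingers": 1,"slide": [0,0,4],"angular": [0,0,0]},{"fingers": 1,"slide": [0,0,5],"angular": [0,0,0]},{"fingers": 1,"slide": [0,0,5],"angular": [0,0,0]}]}}

```text
clock: 2.82
tcp_pos: [0.5381, 0.2009, 0.1252]
orientation: [0.001, -0.057, 0.998, 0.0]
wrist_force: [-0.3, 0.8, -0.3]
finger_gap: -0.0003
grip_force: 0.0
```

>>> {"name": "jog_arm", "arguments": {"moves": [{"fingers": 1,"slide": [0,0,1],"angular": [0,0,0]},{"fingers": 1,"slide": [0,0,2],"angular": [0,0,0]},{"fingers": 1,"slide": [0,0,2],"angular": [0,0,0]}]}}

```text
clock: 3.07
tcp_pos: [0.5376, 0.2006, 0.1223]
orientation: [-0.0, -0.057, 0.998, 0.0]
wrist_force: [0.7, -0.6, -0.3]
finger_gap: -0.0001
grip_force: 0.0
```

>>> {"name": "jog_arm", "arguments": {"moves": [{"fingers": 1,"slide": [0,0,1],"angular": [0,0,0]},{"fingers": 1,"slide": [0,0,1],"angular": [0,0,0]},{"fingers": 1,"slide": [0,0,1],"angular": [0,0,0]}]}}

```text
clock: 3.32
tcp_pos: [0.5375, 0.2006, 0.1212]
orientation: [-0.0, -0.057, 0.998, 0.0]
wrist_force: [-0.3, 0.1, -0.2]
finger_gap: 0.0002
grip_force: 0.0
```

>>> {"name": "jog_arm", "arguments": {"moves": [{"fingers": 1,"slide": [0,0,1],"angular": [0,0,0]},{"fingers": 1,"slide": [0,0,1],"angular": [0,0,0]},{"fingers": 1,"slide": [0,0,1],"angular": [0,0,0]}]}}

```text
clock: 3.57
tcp_pos: [0.5375, 0.2006, 0.1202]
orientation: [-0.0, -0.057, 0.998, 0.0]
wrist_force: [0.2, 0.0, -0.1]
finger_gap: 0.0003
grip_force: 0.0
```

>>> {"name": "jog_arm", "arguments": {"moves": [{"fingers": 1,"slide": [0,0,1],"angular": [0,0,0]},{"fingers": 1,"slide": [0,0,1],"angular": [0,0,0]},{"fingers": 1,"slide": [0,0,1],"angular": [0,0,0]}]}}

```text
clock: 3.82
tcp_pos: [0.5375, 0.2006, 0.1192]
orientation: [-0.0, -0.057, 0.998, 0.0]
wrist_force: [0.3, 0.6, 0.2]
finger_gap: 0.0003
grip_force: 0.0
```

>>> {"name": "jog_arm", "arguments": {"moves": [{"fingers": 1,"slide": [0,0,1],"angular": [0,0,0]},{"fingers": 1,"slide": [0,0,1],"angular": [0,0,0]},{"fingers": 1,"slide": [0,0,1],"angular": [0,0,0]}]}}

```text
clock: 4.07
tcp_pos: [0.5375, 0.2006, 0.1182]
orientation: [-0.0, -0.057, 0.998, 0.0]
wrist_force: [0.4, 0.3, -0.3]
finger_gap: 0.0001
grip_force: 0.0
```

>>> {"name": "jog_arm", "arguments": {"moves": [{"fingers": 1,"slide": [0,0,1],"angular": [0,0,0]},{"fingers": 1,"slide": [0,0,1],"angular": [0,0,0]},{"fingers": 1,"slide": [0,0,1],"angular": [0,0,0]}]}}

```text
clock: 4.32
tcp_pos: [0.5375, 0.2006, 0.1172]
orientation: [-0.0, -0.057, 0.998, 0.0]
wrist_force: [0.1, -0.5, -0.1]
finger_gap: 0.0001
grip_force: 0.0
```

>>> {"name": "jog_arm", "arguments": {"moves": [{"fingers": 1,"slide": [0,0,1],"angular": [0,0,0]},{"fingers": 1,"slide": [0,0,1],"angular": [0,0,0]},{"fingers": 1,"slide": [0,0,1],"angular": [0,0,0]}]}}

```text
clock: 4.57
tcp_pos: [0.5377, 0.2007, 0.1165]
orientation: [0.0, -0.057, 0.998, 0.0]
wrist_force: [0.6, -0.5, 1.4]
finger_gap: -0.0002
grip_force: 0.7
```

>>> {"name": "jog_arm", "arguments": {"moves": [{"fingers": 1,"slide": [0,0,1],"angular": [0,0,0]},{"fingers": 1,"slide": [0,0,1],"angular": [0,0,0]},{"fingers": 1,"slide": [0,0,1],"angular": [0,0,0]}]}}

```text
clock: 4.82
tcp_pos: [0.5377, 0.2007, 0.1165]
orientation: [0.001, -0.057, 0.998, 0.0]
wrist_force: [-2.6, -0.8, 8.5]
finger_gap: 0.0001
grip_force: 3.8
```

>>> {"name": "jog_arm", "arguments": {"moves": [{"fingers": 1,"slide": [0,0,1],"angular": [0,0,0]},{"fingers": 1,"slide": [0,0,1],"angular": [0,0,0]},{"fingers": 1,"slide": [0,0,1],"angular": [0,0,0]}]}}

```text
clock: 5.07
tcp_pos: [0.5377, 0.2007, 0.1164]
orientation: [0.001, -0.057, 0.998, 0.0]
wrist_force: [-3.7, -0.6, 12.5]
finger_gap: -0.0004
grip_force: 6.7
```

Lid 1 is rigid: the force went from 1.4 to 12.5 N without any motion. Lid 2 is next.

>>> {"name": "jog_arm", "arguments": {"moves": [{"fingers": 1,"slide": [0,0,-18],"angular": [0,0,0]},{"fingers": 1,"slide": [0,-35,-20],"angular": [0,0,0]},{"fingers": 1,"slide": [0,-75,-20],"angular": [0,0,0]},{"fingers": 1,"slide": [0,-105,-20],"angular": [0,0,0]},{"fingers": 1,"slide": [0,-116,-15],"angular": [0,0,0]},{"fingers": 1,"slide": [0,-116,-10],"angular": [0,0,0]},{"fingers": 1,"slide": [0,-116,-10],"angular": [0,0,0]},{"fingers": 1,"slide": [0,-116,-10],"angular": [0,0,0]}]}}

```text
clock: 5.73
tcp_pos: [0.55, 0.0862, 0.1236]
orientation: [-0.001, -0.057, 0.998, 0.0]
wrist_force: [0.4, -0.4, 0.2]
finger_gap: -0.0001
grip_force: 0.0
```

>>> {"name": "jog_arm", "arguments": {"moves": [{"fingers": 1,"slide": [0,0,1],"angular": [0,0,0]},{"fingers": 1,"slide": [0,0,1],"angular": [0,0,0]},{"fingers": 1,"slide": [0,0,1],"angular": [0,0,0]}]}}

```text
clock: 5.98
tcp_pos: [0.5506, 0.0864, 0.1233]
orientation: [0.0, -0.057, 0.998, 0.0]
wrist_force: [0.8, -0.1, -0.0]
finger_gap: -0.0
grip_force: 0.0
```

>>> {"name": "jog_arm", "arguments": {"moves": [{"fingers": 1,"slide": [0,0,1],"angular": [0,0,0]},{"fingers": 1,"slide": [0,0,1.5],"angular": [0,0,0]},{"fingers": 1,"slide": [0,0,1.5],"angular": [0,0,0]}]}}

```text
clock: 6.23
tcp_pos: [0.5507, 0.0857, 0.1218]
orientation: [0.0, -0.057, 0.998, 0.0]
wrist_force: [0.2, 0.6, 0.3]
finger_gap: -0.0003
grip_force: 0.0
```

>>> {"name": "jog_arm", "arguments": {"moves": [{"fingers": 1,"slide": [0,0,1],"angular": [0,0,0]},{"fingers": 1,"slide": [0,0,1.5],"angular": [0,0,0]},{"fingers": 1,"slide": [0,0,1.5],"angular": [0,0,0]}]}}

```text
clock: 6.48
tcp_pos: [0.5507, 0.0856, 0.1217]
orientation: [0.0, -0.057, 0.998, 0.0]
wrist_force: [-3.3, 0.1, 9.2]
finger_gap: -0.0003
grip_force: 4.4
```

>>> {"name": "jog_arm", "arguments": {"moves": [{"fingers": 1,"slide": [0,0,1],"angular": [0,0,0]},{"fingers": 1,"slide": [0,0,1.5],"angular": [0,0,0]},{"fingers": 1,"slide": [0,0,1.5],"angular": [0,0,0]}]}}

```text
clock: 6.73
tcp_pos: [0.5507, 0.0856, 0.1216]
orientation: [0.001, -0.057, 0.998, 0.0]
wrist_force: [-7.4, 0.2, 17.9]
finger_gap: 0.0003
grip_force: 9.0
```

Lid 2 is rigid too. Lid 3 is next.

>>> {"name": "jog_arm", "arguments": {"moves": [{"fingers": 1,"slide": [0,0,-14],"angular": [0,0,0]},{"fingers": 1,"slide": [0,-35,-16],"angular": [0,0,0]},{"fingers": 1,"slide": [0,-75,-16],"angular": [0,0,0]},{"fingers": 1,"slide": [0,-105,-16],"angular": [0,0,0]},{"fingers": 1,"slide": [0,-116,-10],"angular": [0,0,0]},{"fingers": 1,"slide": [0,-116,-6],"angular": [0,0,0]},{"fingers": 1,"slide": [0,-116,-6],"angular": [0,0,0]},{"fingers": 1,"slide": [0,-116,-6],"angular": [0,0,0]}]}}

```text
clock: 7.4
tcp_pos: [0.563, -0.029, 0.1241]
orientation: [-0.001, -0.057, 0.998, 0.001]
wrist_force: [0.1, 0.3, 0.4]
finger_gap: -0.0
grip_force: 0.0
```

>>> {"name": "jog_arm", "arguments": {"moves": [{"fingers": 1,"slide": [0,0,1],"angular": [0,0,0]},{"fingers": 1,"slide": [0,0,1.5],"angular": [0,0,0]},{"fingers": 1,"slide": [0,0,1.5],"angular": [0,0,0]}]}}

```text
clock: 7.65
tcp_pos: [0.5638, -0.0288, 0.1233]
orientation: [0.0, -0.057, 0.998, 0.0]
wrist_force: [-0.3, -0.7, -0.3]
finger_gap: 0.0004
grip_force: 0.0
```

>>> {"name": "jog_arm", "arguments": {"moves": [{"fingers": 1,"slide": [0,0,1],"angular": [0,0,0]},{"fingers": 1,"slide": [0,0,1.5],"angular": [0,0,0]},{"fingers": 1,"slide": [0,0,1.5],"angular": [0,0,0]}]}}

```text
clock: 7.9
tcp_pos: [0.5638, -0.0296, 0.1217]
orientation: [0.0, -0.057, 0.998, 0.0]
wrist_force: [-0.6, 0.3, 0.0]
finger_gap: -0.0001
grip_force: 0.0
```

>>> {"name": "jog_arm", "arguments": {"moves": [{"fingers": 1,"slide": [0,0,1],"angular": [0,0,0]},{"fingers": 1,"slide": [0,0,1],"angular": [0,0,0]},{"fingers": 1,"slide": [0,0,1],"angular": [0,0,0]}]}}

```text
clock: 8.15
tcp_pos: [0.5638, -0.0299, 0.1207]
orientation: [-0.0, -0.057, 0.998, 0.0]
wrist_force: [0.2, 0.4, -0.1]
finger_gap: -0.0003
grip_force: 0.0
```

>>> {"name": "jog_arm", "arguments": {"moves": [{"fingers": 1,"slide": [0,0,1],"angular": [0,0,0]},{"fingers": 1,"slide": [0,0,1],"angular": [0,0,0]},{"fingers": 1,"slide": [0,0,1],"angular": [0,0,0]}]}}

```text
clock: 8.4
tcp_pos: [0.5637, -0.0299, 0.1197]
orientation: [-0.0, -0.057, 0.998, 0.0]
wrist_force: [-0.7, 0.7, -0.8]
finger_gap: -0.0002
grip_force: 0.0
```

>>> {"name": "jog_arm", "arguments": {"moves": [{"fingers": 1,"slide": [0,0,1],"angular": [0,0,0]},{"fingers": 1,"slide": [0,0,1],"angular": [0,0,0]},{"fingers": 1,"slide": [0,0,1],"angular": [0,0,0]}]}}

```text
clock: 8.65
tcp_pos: [0.5639, -0.03, 0.1194]
orientation: [0.0, -0.057, 0.998, -0.0]
wrist_force: [-1.1, 0.5, 5.2]
finger_gap: -0.0001
grip_force: 2.4
```

>>> {"name": "jog_arm", "arguments": {"moves": [{"fingers": 1,"slide": [0,0,1],"angular": [0,0,0]},{"fingers": 1,"slide": [0,0,1],"angular": [0,0,0]},{"fingers": 1,"slide": [0,0,1],"angular": [0,0,0]}]}}

```text
clock: 8.9
tcp_pos: [0.5639, -0.0299, 0.1193]
orientation: [0.001, -0.057, 0.998, -0.0]
wrist_force: [-3.8, 0.6, 11.0]
finger_gap: -0.0
grip_force: 5.6
```

Lid 3 is rigid as well. I'll probe lid 4 rather than assume it is the one.

>>> {"name": "jog_arm", "arguments": {"moves": [{"fingers": 1,"slide": [0,0,-14],"angular": [0,0,0]},{"fingers": 1,"slide": [0,-35,-16],"angular": [0,0,0]},{"fingers": 1,"slide": [0,-75,-16],"angular": [0,0,0]},{"fingers": 1,"slide": [0,-105,-16],"angular": [0,0,0]},{"fingers": 1,"slide": [0,-116,-10],"angular": [0,0,0]},{"fingers": 1,"slide": [0,-116,-6],"angular": [0,0,0]},{"fingers": 1,"slide": [0,-116,-6],"angular": [0,0,0]},{"fingers": 1,"slide": [0,-116,-6],"angular": [0,0,0]}]}}

```text
clock: 9.57
tcp_pos: [0.576, -0.1439, 0.1229]
orientation: [-0.001, -0.057, 0.998, 0.001]
wrist_force: [-0.5, 0.8, -0.2]
finger_gap: -0.0
grip_force: 0.0
```

>>> {"name": "jog_arm", "arguments": {"moves": [{"fingers": 1,"slide": [0,0,1],"angular": [0,0,0]},{"fingers": 1,"slide": [0,0,1.5],"angular": [0,0,0]},{"fingers": 1,"slide": [0,0,1.5],"angular": [0,0,0]}]}}

```text
clock: 9.82
tcp_pos: [0.5769, -0.144, 0.1224]
orientation: [0.0, -0.057, 0.998, 0.0]
wrist_force: [-0.0, -0.1, 0.2]
finger_gap: 0.0004
grip_force: 0.0
```

>>> {"name": "jog_arm", "arguments": {"moves": [{"fingers": 1,"slide": [0,0,1],"angular": [0,0,0]},{"fingers": 1,"slide": [0,0,1],"angular": [0,0,0]},{"fingers": 1,"slide": [0,0,1],"angular": [0,0,0]}]}}

```text
clock: 10.07
tcp_pos: [0.577, -0.1448, 0.1214]
orientation: [0.0, -0.057, 0.998, 0.0]
wrist_force: [-0.2, 0.4, -0.3]
finger_gap: -0.0001
grip_force: 0.0
```

>>> {"name": "jog_arm", "arguments": {"moves": [{"fingers": 1,"slide": [0,0,1],"angular": [0,0,0]},{"fingers": 1,"slide": [0,0,1],"angular": [0,0,0]},{"fingers": 1,"slide": [0,0,1],"angular": [0,0,0]}]}}

```text
clock: 10.32
tcp_pos: [0.5768, -0.1451, 0.1202]
orientation: [-0.0, -0.057, 0.998, 0.0]
wrist_force: [-0.4, 0.2, -0.2]
finger_gap: 0.0002
grip_force: 0.0
```

>>> {"name": "jog_arm", "arguments": {"moves": [{"fingers": 1,"slide": [0,0,1],"angular": [0,0,0]},{"fingers": 1,"slide": [0,0,1],"angular": [0,0,0]},{"fingers": 1,"slide": [0,0,1],"angular": [0,0,0]}]}}

```text
clock: 10.57
tcp_pos: [0.5769, -0.1452, 0.1192]
orientation: [-0.0, -0.057, 0.998, 0.0]
wrist_force: [0.4, 1.0, -0.3]
finger_gap: -0.0004
grip_force: 0.0
```

>>> {"name": "jog_arm", "arguments": {"moves": [{"fingers": 1,"slide": [0,0,1],"angular": [0,0,0]},{"fingers": 1,"slide": [0,0,1],"angular": [0,0,0]},{"fingers": 1,"slide": [0,0,1],"angular": [0,0,0]}]}}

```text
clock: 10.82
tcp_pos: [0.5768, -0.1452, 0.1183]
orientation: [-0.0, -0.057, 0.998, -0.0]
wrist_force: [-0.8, -0.4, 0.9]
finger_gap: 0.0003
grip_force: 0.5
```

>>> {"name": "jog_arm", "arguments": {"moves": [{"fingers": 1,"slide": [0,0,1],"angular": [0,0,0]},{"fingers": 1,"slide": [0,0,1],"angular": [0,0,0]},{"fingers": 1,"slide": [0,0,1],"angular": [0,0,0]}]}}

```text
clock: 11.07
tcp_pos: [0.5766, -0.1452, 0.1173]
orientation: [-0.0, -0.057, 0.998, -0.0]
wrist_force: [-2.7, -1.0, 2.2]
finger_gap: -0.0003
grip_force: 1.2
```

>>> {"name": "jog_arm", "arguments": {"moves": [{"fingers": 1,"slide": [0,0,1],"angular": [0,0,0]},{"fingers": 1,"slide": [0,0,1],"angular": [0,0,0]},{"fingers": 1,"slide": [0,0,1],"angular": [0,0,0]}]}}

```text
clock: 11.32
tcp_pos: [0.5766, -0.1452, 0.1167]
orientation: [-0.0, -0.057, 0.998, -0.0]
wrist_force: [-3.7, -1.1, 5.5]
finger_gap: -0.0005
grip_force: 3.0
```

Lid 4 gives way about 2 mm at 1 to 5 N, which fits rocking on the inner edge of the fingertips. I'll press further out for a clearer confirmation.

>>> {"name": "jog_arm", "arguments": {"moves": [{"fingers": 1,"slide": [0,0,-6],"angular": [0,0,0]},{"fingers": 1,"slide": [9,0,-6],"angular": [0,0,0]},{"fingers": 1,"slide": [9,0,-4],"angular": [0,0,0]},{"fingers": 1,"slide": [9,0,-3],"angular": [0,0,0]},{"fingers": 1,"slide": [9,0,-3],"angular": [0,0,0]},{"fingers": 1,"slide": [9,0,-3],"angular": [0,0,0]}]}}

```text
clock: 11.82
tcp_pos: [0.5679, -0.1461, 0.119]
orientation: [-0.0, -0.057, 0.998, 0.0]
wrist_force: [-0.0, 0.8, -0.0]
finger_gap: -0.0004
grip_force: 0.0
```

>>> {"name": "jog_arm", "arguments": {"moves": [{"fingers": 1,"slide": [0,0,1],"angular": [0,0,0]},{"fingers": 1,"slide": [0,0,2],"angular": [0,0,0]},{"fingers": 1,"slide": [0,0,2],"angular": [0,0,0]},{"fingers": 1,"slide": [0,0,2],"angular": [0,0,0]}]}}

```text
clock: 12.15
tcp_pos: [0.568, -0.1461, 0.1171]
orientation: [-0.0, -0.057, 0.998, 0.0]
wrist_force: [0.1, -0.5, 0.2]
finger_gap: -0.0001
grip_force: 0.2
```

>>> {"name": "jog_arm", "arguments": {"moves": [{"fingers": 1,"slide": [0,0,1],"angular": [0,0,0]},{"fingers": 1,"slide": [0,0,1],"angular": [0,0,0]},{"fingers": 1,"slide": [0,0,1],"angular": [0,0,0]}]}}

```text
clock: 12.4
tcp_pos: [0.568, -0.1462, 0.1162]
orientation: [0.0, -0.057, 0.998, 0.0]
wrist_force: [-0.3, -0.2, 0.6]
finger_gap: 0.0001
grip_force: 0.3
```

>>> {"name": "jog_arm", "arguments": {"moves": [{"fingers": 1,"slide": [0,0,1],"angular": [0,0,0]},{"fingers": 1,"slide": [0,0,1],"angular": [0,0,0]},{"fingers": 1,"slide": [0,0,1],"angular": [0,0,0]}]}}

```text
clock: 12.65
tcp_pos: [0.5679, -0.1462, 0.1155]
orientation: [0.0, -0.057, 0.998, -0.0]
wrist_force: [-2.1, -1.1, 2.9]
finger_gap: -0.0002
grip_force: 1.7
```

>>> {"name": "jog_arm", "arguments": {"moves": [{"fingers": 1,"slide": [0,0,1],"angular": [0,0,0]},{"fingers": 1,"slide": [0,0,1],"angular": [0,0,0]},{"fingers": 1,"slide": [0,0,1],"angular": [0,0,0]}]}}

```text
clock: 12.9
tcp_pos: [0.5679, -0.1463, 0.1152]
orientation: [0.0, -0.057, 0.998, -0.0]
wrist_force: [-2.6, 0.1, 7.5]
finger_gap: 0.0001
grip_force: 4.1
```

```bash
python3 - <<'E'
from h import *
p=read_camera("side"); cv2.imwrite("pics/s2.png",cv2.resize(p["color"][170:310,290:490,::-1],None,fx=4,fy=4,interpolation=2))
s=get_state(); print(slide(s,[.605,-.142,.113]).round(1))
E
```

```text
[-37.4   0.   -8.8]
```

View pics/s2.png

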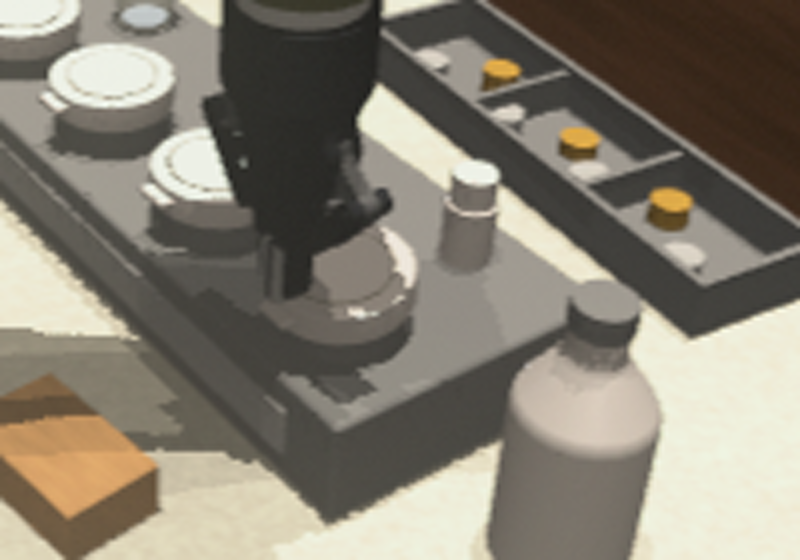

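The crop shows the fingertips at the near rim of lid 4 (about (290,290)), with the lid tipped toward the robot. It has rocked to its stop, so I'll now press its middle.

>>> {"name": "jog_arm", "arguments": {"moves": [{"fingers": 1,"slide": [0,0,-10],"angular": [0,0,0]},{"fingers": 1,"slide": [-10,0,-12],"angular": [0,0,0]},{"fingers": 1,"slide": [-30,0,-10],"angular": [0,0,0]},{"fingers": 1,"slide": [-37,0,-8],"angular": [0,0,0]},{"fingers": 1,"slide": [-37,0,-6],"angular": [0,0,0]},{"fingers": 1,"slide": [-37,0,-6],"angular": [0,0,0]},{"fingers": 1,"slide": [-37,0,-6],"angular": [0,0,0]}]}}

```text
clock: 13.53
tcp_pos: [0.604, -0.1418, 0.12]
orientation: [-0.001, -0.057, 0.998, 0.0]
wrist_force: [0.6, 0.3, 0.3]
finger_gap: -0.0003
grip_force: 0.0
```

>>> {"name": "jog_arm", "arguments": {"moves": [{"fingers": 1,"slide": [0,0,1],"angular": [0,0,0]},{"fingers": 1,"slide": [0,0,2],"angular": [0,0,0]},{"fingers": 1,"slide": [0,0,2],"angular": [0,0,0]}]}}

```text
clock: 13.78
tcp_pos: [0.6043, -0.1418, 0.1192]
orientation: [0.0, -0.057, 0.998, 0.0]
wrist_force: [-0.1, 0.8, 5.4]
finger_gap: 0.0002
grip_force: 2.6
```

>>> {"name": "jog_arm", "arguments": {"moves": [{"fingers": 1,"slide": [0,0,1],"angular": [0,0,0]},{"fingers": 1,"slide": [0,0,1],"angular": [0,0,0]},{"fingers": 1,"slide": [0,0,1],"angular": [0,0,0]}]}}

```text
clock: 14.03
tcp_pos: [0.6043, -0.1418, 0.1185]
orientation: [0.0, -0.057, 0.998, 0.0]
wrist_force: [-1.3, 0.2, 6.8]
finger_gap: 0.0001
grip_force: 3.3
```

>>> {"name": "jog_arm", "arguments": {"moves": [{"fingers": 1,"slide": [0,0,1],"angular": [0,0,0]},{"fingers": 1,"slide": [0,0,1],"angular": [0,0,0]},{"fingers": 1,"slide": [0,0,1],"angular": [0,0,0]}]}}

```text
clock: 14.28
tcp_pos: [0.6043, -0.1418, 0.1176]
orientation: [0.0, -0.057, 0.998, 0.0]
wrist_force: [-0.5, 1.3, 6.7]
finger_gap: -0.0002
grip_force: 3.5
```

>>> {"name": "jog_arm", "arguments": {"moves": [{"fingers": 1,"slide": [0,0,1],"angular": [0,0,0]},{"fingers": 1,"slide": [0,0,1],"angular": [0,0,0]},{"fingers": 1,"slide": [0,0,1],"angular": [0,0,0]}]}}

```text
clock: 14.53
tcp_pos: [0.6044, -0.1418, 0.1166]
orientation: [0.001, -0.057, 0.998, 0.0]
wrist_force: [-1.9, 1.9, 6.7]
finger_gap: -0.0002
grip_force: 3.6
```

It is going down steadily at about 7 N, so I'll carry on.

>>> {"name": "jog_arm", "arguments": {"moves": [{"fingers": 1,"slide": [0,0,1],"angular": [0,0,0]},{"fingers": 1,"slide": [0,0,2],"angular": [0,0,0]},{"fingers": 1,"slide": [0,0,2],"angular": [0,0,0]}]}}

```text
clock: 14.78
tcp_pos: [0.6043, -0.1418, 0.1149]
orientation: [0.001, -0.057, 0.998, 0.0]
wrist_force: [-2.3, 1.4, 9.1]
finger_gap: 0.0002
grip_force: 4.4
```

>>> {"name": "jog_arm", "arguments": {"moves": [{"fingers": 1,"slide": [0,0,1],"angular": [0,0,0]},{"fingers": 1,"slide": [0,0,1],"angular": [0,0,0]},{"fingers": 1,"slide": [0,0,1],"angular": [0,0,0]}]}}

```text
clock: 15.03
tcp_pos: [0.6044, -0.1418, 0.1148]
orientation: [0.001, -0.057, 0.998, -0.0]
wrist_force: [-3.4, 2.4, 13.6]
finger_gap: -0.0003
grip_force: 6.8
```

>>> {"name": "jog_arm", "arguments": {"moves": [{"fingers": 1,"slide": [0,0,1],"angular": [0,0,0]},{"fingers": 1,"slide": [0,0,1],"angular": [0,0,0]},{"fingers": 1,"slide": [0,0,1],"angular": [0,0,0]}]}}

```text
clock: 15.28
tcp_pos: [0.6044, -0.1418, 0.1148]
orientation: [0.001, -0.057, 0.998, -0.0]
wrist_force: [-6.7, 2.7, 19.0]
finger_gap: 0.0002
grip_force: 9.2
```

The lid has stopped hard: 4.5 mm of travel, then 19 N with no further motion. I'll lift clear.

>>> {"name": "jog_arm", "arguments": {"moves": [{"fingers": 1,"slide": [0,0,-15],"angular": [0,0,0]},{"fingers": 1,"slide": [0,0,-50],"angular": [0,0,0]},{"fingers": 1,"slide": [0,0,-90],"angular": [0,0,0]},{"fingers": 1,"slide": [0,0,-100],"angular": [0,0,0]},{"fingers": 1,"slide": [0,0,-100],"angular": [0,0,0]},{"fingers": 1,"slide": [0,0,-100],"angular": [0,0,0]}]}}

```text
clock: 15.78
tcp_pos: [0.6046, -0.1421, 0.2118]
orientation: [0.001, -0.056, 0.998, -0.0]
wrist_force: [0.4, 0.2, -0.6]
finger_gap: 0.0003
grip_force: 0.0
```

```bash
python3 - <<'E'
from h import *
p=read_camera("side"); cv2.imwrite("pics/s3.png",cv2.resize(p["color"][170:310,290:490,::-1],None,fx=4,fy=4,interpolation=2))
E
```

```text
(no output)
```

View pics/s3.png

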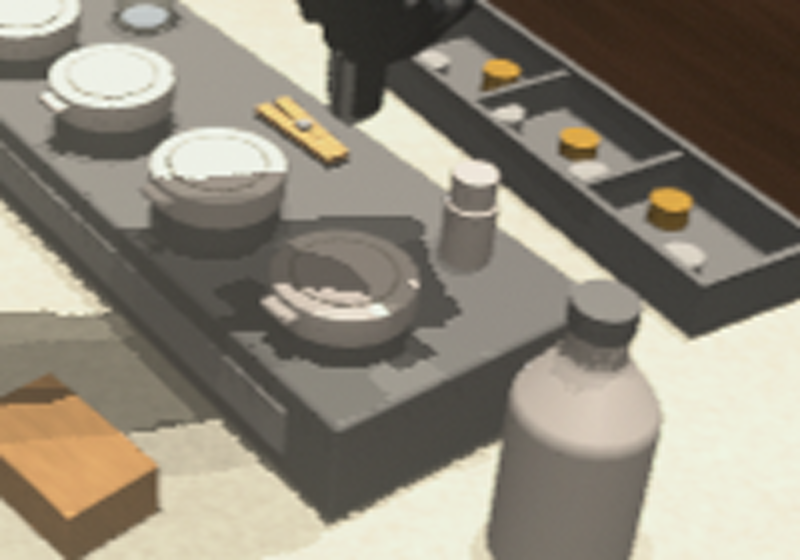

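Lid 4 (around (345,285)) now sits level. The peg, stick, bottle and box are where they were, and the gripper is clear of everything.

```bash
python3 -c "
from workcell import *
print(hand_in())"
```

```text
the job is handed in; nothing more can be done
None
```

Lid 4, at the -y end by the softener, was the one that rocked; I pressed it down about 4.5 mm at its middle to a hard stop, lifted clear and handed the job in, but no verdict came back.

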